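Sort resin casts into their curing boxes and start the cure timer

TASK

Sort the three loose resin casts into the two open cardboard boxes: each box has a glued-on sample on its far ledge showing whether it takes the long pointed crystals or the round dome. The resin is brittle, so set every cast down gently on the box's floor rather than dropping it, lying flat on its base and not on another cast or on a wall. Only when all three are in, press the start button on the cure timer fully down and let it spring back; do not disturb the jar, the cup and the brush.

Things in the scene. Friction and masses are not known exactly. Their poses are not given: they have to be found in the camera images.
- crystal_a: First loose resin crystal, off-white: a bar with flat base, upright long sides, roof-like top and pointed ends; 74 mm long, 28 wide, 28 high (upright sides 15 mm high, parallel over the middle 46 mm). Lies on its base. Origin: centre of the base; x along its length, y across, z up. Brittle: chips if it falls more than 20 mm. 30 to 65 g.
- crystal_b: Second loose resin crystal, off-white: a bar with flat base, upright long sides, roof-like top and pointed ends; 74 mm long, 28 wide, 28 high (upright sides 15 mm high, parallel over the middle 46 mm). Lies on its base. Origin: centre of the base; x along its length, y across, z up. Brittle: chips if it falls more than 20 mm. 30 to 65 g.
- dome: Loose cast resin dome, off-white like the crystals: round, 38 mm in diameter, 22.5 mm high, with a flat base, upright sides 13 mm high and a domed top. Lies on its base. Origin: centre of the base; z up. Brittle: it chips if it falls more than about 20 mm. 18 to 36 g.
- crystal_box: The box for both crystals: open cardboard box glued on a fixed MDF board. Inside 150 x 150 mm, walls 4 mm thick, 40 mm high above the inner floor. Beyond its +x wall the board forms a 61 mm ledge with a glued-on sample (90% size): a crystal, lying along the ledge. Origin: under the board, below the box's centre; inner floor 10 mm above it, rim 50 mm; x to the ledge, z up.
- crystal_box_floor (a point): Centre of the inner floor of the crystals' box, on its surface; axes as the box's.
- dome_box: The box for the dome: open cardboard box glued on a fixed MDF board. Inside 150 x 150 mm, walls 4 mm thick, 40 mm high above the inner floor. Beyond its +x wall the board forms a 61 mm ledge with a glued-on sample (90% size): a round dome. Origin: under the board, below the box's centre; inner floor 10 mm above it, rim 50 mm; x to the ledge, z up.
- dome_box_floor (a point): Centre of the inner floor of the dome's box, on its surface; axes as the box's.
- start_button (a joint): Start button of the cure timer, m: 0 released, 0.006 fully down (about 5 N); a spring brings it back.
- start_button_top (a point): Centre of the top face of the start button: a white disc, 28 mm in diameter, in a black collar on top of the cure timer, a fixed grey case of 85 x 130 x 42 mm that also has a white clock dial beside the button. Pressed straight down.
- jar: Bystander: closed glass jar with white lid, 60 mm in diameter, 72 mm high, standing. Origin: centre of its underside.
- cup: Bystander: clear plastic mixing cup, rim 64 mm in diameter, 70 mm high, standing. Origin: centre of its underside.
- brush: Bystander: paint brush, about 170 mm long, lying on the mat between the casts and the robot. Origin: underside of the brush, near its middle; x along its length.

How it is judged:
By the outcome, as a careful person would: the job done as asked, in the order asked, and still so for the second after the job is handed in, with the robot touching nothing.
It also fails if it takes over 70 s, if anything falls off the work surface, if the arm or the gripper's body presses on something with over 40 N, if the wrist force passes 120 N, or if a joint passes its speed limit or range.

ROBOT

A 6-joint arm with a two-finger parallel gripper is mounted at the origin on the work surface. World frame = base frame: x ahead of the robot, y to its left, z up, the work surface at z = 0. Lengths are in m, angles in rad, forces in N, time in s.
With the tool pointing down it reaches from about 0.3 to 0.825 m from the base axis. Payload 5.4 kg.
Tool frame: the origin (TCP) lies on the centre line of the jaws, within the pads' length; the fingertips stand 22 mm ahead of it and the grasp point (between the pads) lies 3 mm ahead of it (arm.tip_extent is the distance from the TCP to the fingertips, in m); x points along the fingers, y is the direction in which the jaws open and shut, and the axes are right-handed (so a half turn about x gives the same grasp; the last joint's range is limited). The gripper opens to 92 mm and grips with 3 to 60 N. Pads are 20 mm wide; open, the fingers measure 128 mm over their backs; the gripper's body (75 mm by 189 mm) begins 69 mm behind the grasp point.
Start: joints at [1.057, 0.158, 1.597, -0, 1.386, -0.21], TCP at [0.172, 0.549, 0.237] pointing down, gripper open.
Joint ranges: [-2.91, 2.91], [-0.94, 2.29], [0.18, 2.7], [-1.29, 4.43], [0.17, 2.64], [-3, 3]. Speed limits (rad/s): [2.57, 2.57, 3.14, 3.14, 3.14, 3.14].

INTERFACE

Orientations are given as a 3x3 rotation matrix whose columns are the frame's x, y, z axes.
In Python, from station import arm, read_camera gives the robot as it stands. The module is installed in compiled form; this text tells all that it offers.
- The arm moves only by the shell command python3 -m crank 'ROWS' [FORCE]. ROWS is a JSON object of lists of equal length, an entry for each row: "grip": the finger opening in mm, from 0 to 91.9; "delta_pos": the shift along the world's x, y, z in mm, a list of three; "twist": the turn, a rotation vector about the world's x, y, z in rad, a list of three. A call has 1 to 8 rows; each row shifts and turns the commanded pose from where the row before left it; what a row does not reach is not made up. A row lasts 1/8 s, in which the tool goes at most 62.5 mm and 10.7 degrees, less where a joint would pass 70% of its speed; a pose out of reach is approached as far as the arm can. A call with a gripper value outside its range is refused whole. The fingers move at their own pace and stop on an object; FORCE is the grip in N (left out, the last holds). Time passes only in rows, so rows that do not move let the fingers close. It gives the time, the measured TCP pose, the force and the opening at its end, in the units of the state.
- arm.get_state(): the state, without advancing time (a new reading comes with each control period).
- read_camera(name): name is "side" or "top" or "wrist"; returns a dict with "image" (480x640x3 uint8, red, green, blue), "fx", "fy", "cx", "cy" (pixels), "R" (3x3) and "t" (3): a world point X has camera coordinates R X + t; the wrist camera has in their place "tool_from_camera" (4x4, takes a point from camera to tool coordinates, whose origin is the TCP and whose axes are the tool frame's). Camera axes: x right, y down, z forward; pixel columns grow to the right and rows downward; lengths in m; the calibration is good to about 2 mm. A picture is of the moment at which its call begins: read the wrist's pose just before it. There is no depth.
- arm.finish_job(): hands the job in, once; it reports no verdict.
The state is a dict: "time": time; "joint_pos": joint angles; "joint_vel": joint speeds; "tau": joint torques, N m; "position": TCP position; "eef_rot": TCP orientation; "contact_force": force on the tool from outside, world axes, zero at the start; "ft_torque": the same for the moment, N m; "gripper_width": finger opening in m.
Only numpy, scipy, OpenCV 4.12 (cv2) and the standard library are available. Lean on these libraries where they do the work, as an engineer would, in place of code of your own. Each camera call takes 0.05 s, during which the arm holds its last target.

## Working session

There is one attempt and no reset: what is moved stays moved. The work goes in short steps, Python scripts to look and compute and a shell command to move; the robot and the scene stay as the last step left them, time stands still between calls to the robot, and variables do not carry over. Pictures are saved under pics/ and viewed, and the job is handed in when it is done.

```bash
mkdir -p pics; python3 - <<'E'
from station import arm, read_camera
import cv2
s=arm.get_state(); print(s)
for n in("top","side","wrist"):
    c=read_camera(n); cv2.imwrite(f"pics/{n}0.png",c["image"][:,:,::-1])
    print(n,{k:v for k,v in c.items() if k!="image"})
E
```

```text
{'time': 0.0, 'joint_pos': array([ 1.05690950e+00,  1.59031887e-01,  1.59820662e+00, -2.89782972e-05,
        1.38621140e+00, -2.10093971e-01]), 'joint_vel': array([-0.0004615 , -0.00199074, -0.00232306, -0.00075915, -0.00032449,
       -0.00031511]), 'tau': array([ 5.94392295e-04, -3.85564256e+01, -3.22113955e+01,  7.02169142e-02,
        3.77904635e-02, -1.70590638e-04]), 'position': array([0.17173889, 0.54814361, 0.23564136]), 'eef_rot': array([[-8.88154471e-04,  2.99135612e-01,  9.54210195e-01],
       [-1.63137255e-03,  9.54208868e-01, -2.99136715e-01],
       [-9.99998275e-01, -1.82235193e-03, -3.59483246e-04]]), 'contact_force': array([-0.13837849,  0.29602341,  0.45758909]), 'ft_torque': array([-0.06121602, -0.01206084, -0.00188347]), 'gripper_width': 0.09197705030809078}
top {'fx': 477.38662337720757, 'fy': 477.38662337720757, 'cx': 323.56467833325394, 'cy': 228.6550075759222, 'R': array([[ 0.02335376, -0.99970395, -0.00682725],
       [-0.99084955, -0.02223776, -0.13312644],
       [ 0.13293521,  0.00987378, -0.99107555]]), 't': array([-0.00621126,  0.56822037,  0.86979366])}
side {'fx': 510.38648188710596, 'fy': 510.38648188710596, 'cx': 321.6627026119943, 'cy': 240.8581205742175, 'R': array([[-0.99843408, -0.05496283, -0.010415  ],
       [-0.02259851,  0.56659742, -0.82368481],
       [ 0.05117316, -0.82215963, -0.56695225]]), 't': array([0.5753694 , 0.07930931, 0.9894093 ])}
wrist {'fx': 369.4253574832628, 'fy': 369.4253574832628, 'cx': 319.2166855493753, 'cy': 247.97855102538878, 'tool_from_camera': array([[-1.36550937e-03, -2.90964666e-01,  9.56732825e-01,
        -1.48461676e-01],
       [ 9.99999061e-01, -2.85853290e-04,  1.34032705e-03,
         3.54121906e-04],
       [-1.16502586e-04,  9.56733757e-01,  2.90964783e-01,
        -8.26145600e-02],
       [ 0.00000000e+00,  0.00000000e+00,  0.00000000e+00,
         1.00000000e+00]])}
```

View pics/top0.png

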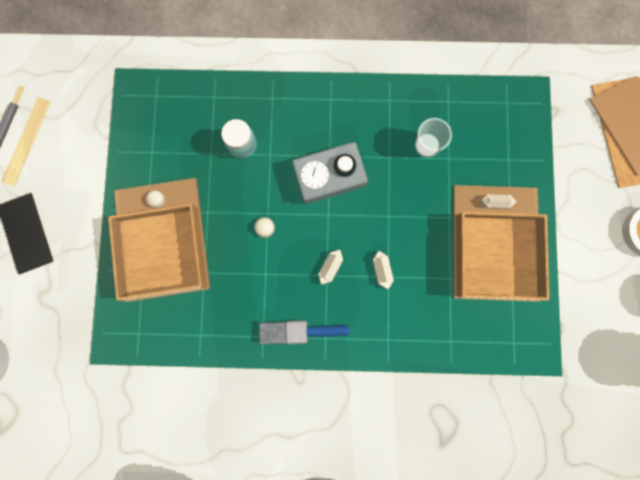

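View pics/side0.png

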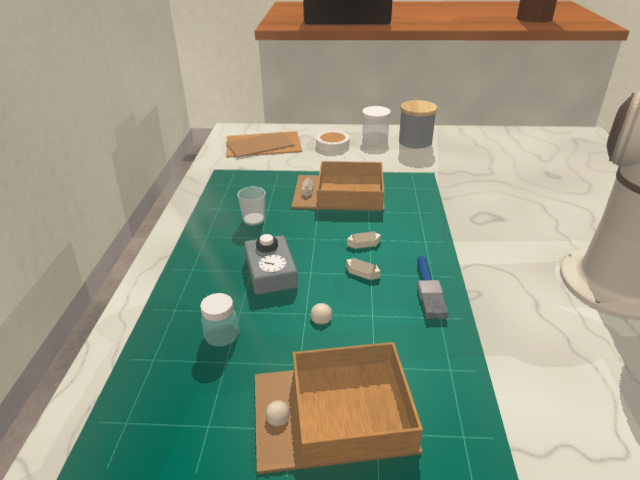

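View pics/wrist0.png

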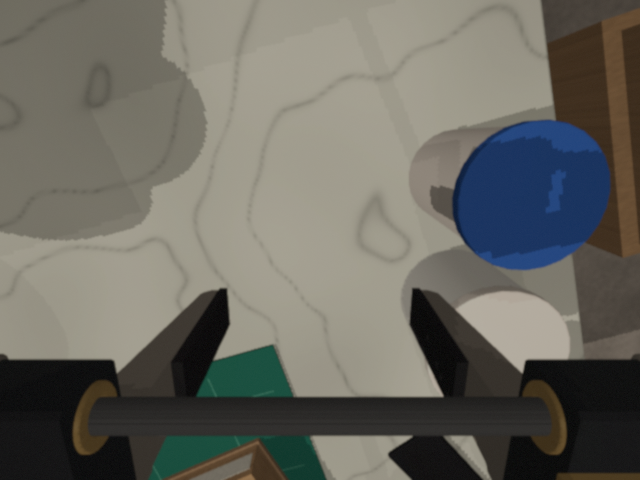

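The dome box is on the left (+y) and the crystal box on the right (−y). The casts are near the middle: dome at about (264,227), crystals at about (331,267) and (383,270). I'll enlarge the crops to measure them.

```bash
python3 - <<'E'
import cv2
im=cv2.imread("pics/top0.png")
def crop(n,x,y,w,h,k):
    c=cv2.resize(im[y:y+h,x:x+w],None,fx=k,fy=k,interpolation=cv2.INTER_CUBIC)
    for i in range(0,w,10): cv2.line(c,(i*k,0),(i*k,6 if i%50 else 14),(0,0,255),1)
    for i in range(0,h,10): cv2.line(c,(0,i*k),(6 if i%50 else 14,i*k),(0,0,255),1)
    cv2.imwrite(f"pics/{n}.png",c)
crop("c1",250,200,160,100,5)
crop("c2",100,170,120,140,4)
crop("c3",440,170,120,140,4)
crop("c4",285,130,100,80,6)
E
```

```text
(no output)
```

View pics/c1.png

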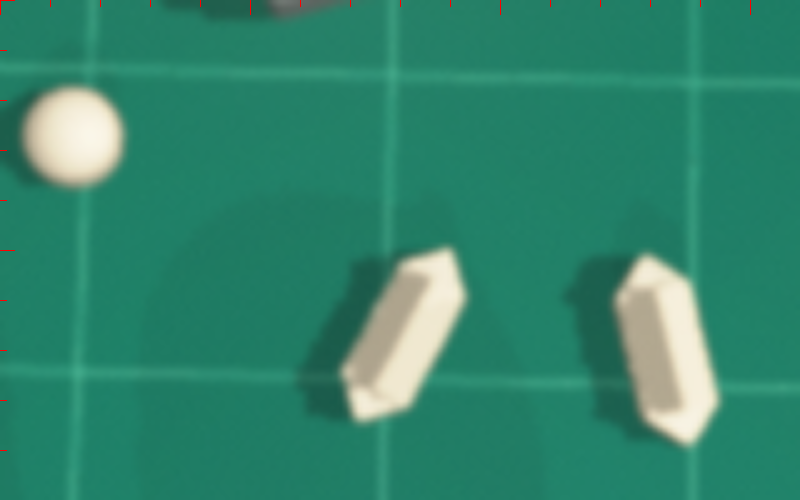

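View pics/c2.png

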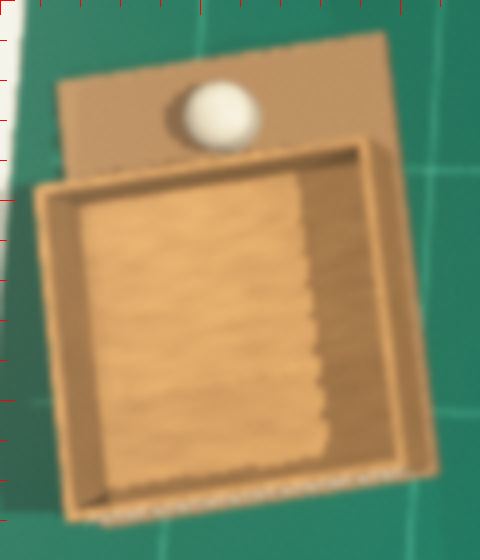

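View pics/c3.png

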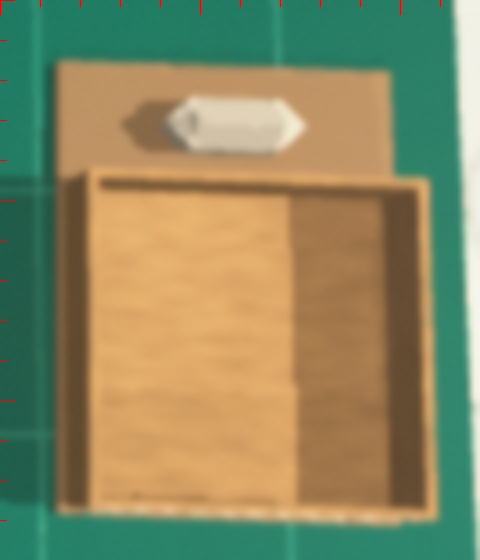

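View pics/c4.png

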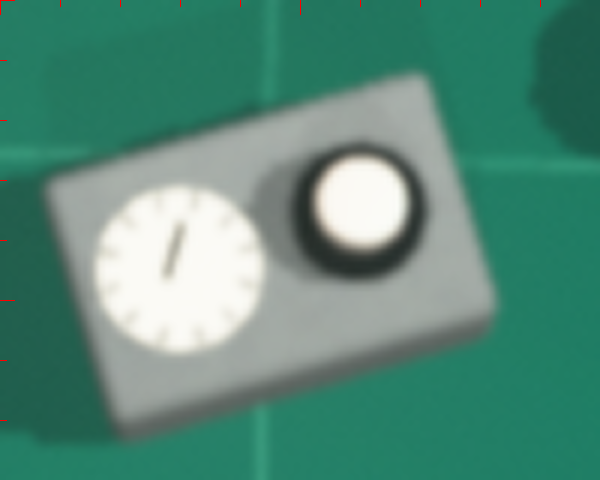

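```bash
cat > h.py <<'E'
import numpy as np
from station import arm, read_camera
def cam(n): return read_camera(n)
def ray(c,u,v,z):
    R,t=c["R"],c["t"]; d=R.T@np.array([(u-c["cx"])/c["fx"],(v-c["cy"])/c["fy"],1]); o=-R.T@t
    return o+d*(z-o[2])/d[2]
def proj(c,X):
    p=c["R"]@np.array(X)+c["t"]; return c["fx"]*p[0]/p[2]+c["cx"],c["fy"]*p[1]/p[2]+c["cy"]
E
python3 - <<'E'
from h import *
np.set_printoptions(precision=4,suppress=True)
c=cam("top"); s=cam("side")
f=lambda x,y,ox,oy,k,z: ray(c,ox+x/k,oy+y/k,z)
C1=(250,200,5)
print("dome",f(74,137,*C1,.011), "edges",[f(*p,*C1,.010) for p in((22,137),(125,137),(74,86),(74,188))])
for n,P in(("L",[(453,250),(357,420),(400,262),(343,373),(465,295),(408,408)]),("R",[(648,254),(690,445),(615,298),(645,415),(690,283),(720,400)])):
    Q=np.array([f(*p,*C1,.012) for p in P]); print(n,Q[:,:2].tolist(), "mean",Q.mean(0),"len",np.linalg.norm(Q[0]-Q[1]))
    for a,b in((0,1),(2,3),(4,5)):
        d=Q[a]-Q[b]; print(np.degrees(np.arctan2(d[1],d[0])),np.linalg.norm(d))
    m=ray(c,*np.array([250,200])+np.mean(P,0)/5,.012); print("side px",proj(s,m))
print("button",f(361,202,285,130,6,.056),"dial",f(180,268,285,130,6,.042))
print([proj(s,ray(c,345.2,163.7,z)) for z in(.042,.05,.06)])
for n,P,o in(("D",[(35,186),(367,136),(407,462),(68,520)],(100,170,4)),("C",[(88,168),(430,180),(437,520),(90,512)],(440,170,4))):
    Q=np.array([f(*p,*o,.05) for p in P]); print(n,Q[:,:2],Q.mean(0),[np.linalg.norm(Q[i]-Q[i-1]) for i in range(4)])
    d=Q[0]+Q[1]-Q[2]-Q[3]; print("yaw",np.degrees(np.arctan2(d[1],d[0])))
print("dome side",proj(s,f(74,137,*C1,.011)))
print("brush",ray(c,260,333,0),ray(c,348,331,0),"jar",ray(c,237,133,.072),"cup",ray(c,434,133,.07))
print(arm.get_state()["time"])
E
```

```text
dome [0.5717 0.1223 0.011 ] edges [array([0.5714, 0.1429, 0.01  ]), array([0.5723, 0.1024, 0.01  ]), array([0.5921, 0.1233, 0.01  ]), array([0.5517, 0.1217, 0.01  ])]
L [[0.5305786658518659, -0.02703137606847916], [0.4640542676276993, 0.008717014350077983], [0.525433389283106, -0.00652976028077468], [0.48196252725527877, 0.014556470870046485], [0.5131819093281923, -0.03200921395659902], [0.4691056316005944, -0.010828958103377822]] mean [ 0.4974 -0.0089  0.012 ] len 0.07552114258010854
-28.25236705550152 0.07552114258010854
-25.876440137809105 0.04831505965626301
-25.6659790537012 0.04890114003096713
side px (np.float64(361.48676850363233), np.float64(267.597962744255))
R [[0.5307431698595483, -0.10279108768677234], [0.4574831923238597, -0.11948922734427758], [0.5133484239678555, -0.09014493696227684], [0.4685432047978025, -0.10211844950009238], [0.5198336099702671, -0.11915221050509768], [0.47495809336380124, -0.13094256954570263]] mean [ 0.4942 -0.1108  0.012 ] len 0.07513888591502502
12.840065053493564 0.07513888591502502
14.961801927453617 0.0463775017370461
14.720887978881393 0.0
[... 348 characters left out ...]
D [[0.5807 0.4128]
 [0.6081 0.2572]
 [0.4555 0.2295]
 [0.4253 0.3845]] [0.5174 0.321  0.05  ] [np.float64(0.1578992659483891), np.float64(0.15796049667422124), np.float64(0.15509931193922968), np.float64(0.15794496827357946)]
yaw 10.310027461752126
C [[ 0.604  -0.2529]
 [ 0.6019 -0.413 ]
 [ 0.4439 -0.4101]
 [ 0.4439 -0.2514]] [ 0.5234 -0.3319  0.05  ] [np.float64(0.1601953875143036), np.float64(0.16007577256235347), np.float64(0.15797073826479577), np.float64(0.15863384024060054)]
yaw -0.8016434187845458
dome side (np.float64(320.3743727122189), np.float64(311.74281591282823))
brush [0.3677 0.1249 0.    ] [ 0.3756 -0.0445  0.    ] jar [0.7416 0.1736 0.072 ] cup [ 0.7501 -0.197   0.07  ]
0.25
```

```bash
python3 - <<'E'
import cv2
im=cv2.imread("pics/side0.png")
def crop(n,x,y,w,h,k):
    c=cv2.resize(im[y:y+h,x:x+w],None,fx=k,fy=k,interpolation=cv2.INTER_CUBIC)
    for i in range(0,w,10): cv2.line(c,(i*k,0),(i*k,6 if i%50 else 14),(0,0,255),1)
    for i in range(0,h,10): cv2.line(c,(0,i*k),(6 if i%50 else 14,i*k),(0,0,255),1)
    cv2.imwrite(f"pics/{n}.png",c)
crop("s1",240,220,150,110,5)
E
```

```text
(no output)
```

View pics/s1.png

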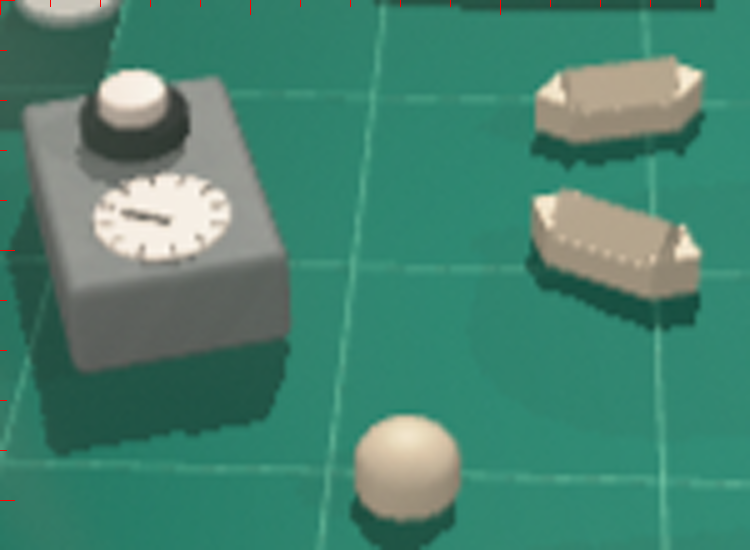

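```bash
python3 -m crank '{"grip":[60,60,60,60,60,60,60,60],"delta_pos":[[40,-42,-5],[40,-42,-5],[40,-42,-5],[40,-42,-5],[40,-42,-5],[40,-42,-5],[40,-42,-5],[40,-42,-5]],"twist":[[0,0,0],[0,0,0],[0,0,0],[0,0,0],[0,0,0],[0,0,0],[0,0,0],[0,0,0]]}' 15
```

```text
time: 1.25
position: [0.4931, 0.2111, 0.1965]
eef_rot: [[0.0, 0.299, 0.954], [0.0, 0.954, -0.299], [-1.0, 0.0, 0.0]]
contact_force: [0.2, 0.5, 1.3]
gripper_width: 0.0598
```

```bash
python3 -m crank '{"grip":[60,60,60,60],"delta_pos":[[35,-40,-15],[35,-40,-25],[9,-9,-25],[0,0,-11]],"twist":[[0,0,0],[0,0,0],[0,0,0],[0,0,0]]}'
python3 - <<'E'
from h import *
import cv2
s=arm.get_state(); c=cam("wrist"); cv2.imwrite("pics/w1.png",c["image"][:,:,::-1])
T=np.eye(4);T[:3,:3]=s["eef_rot"];T[:3,3]=s["position"]
M=np.linalg.inv(T@c["tool_from_camera"]); print(s["position"])
k=dict(R=M[:3,:3],t=M[:3,3],fx=c["fx"],fy=c["fy"],cx=c["cx"],cy=c["cy"])
print(proj(k,[.5717,.1223,.0]),proj(k,[.5717,.1223,.0225]))
E
```

```text
time: 1.75
position: [0.5704, 0.1228, 0.1188]
eef_rot: [[-0.003, 0.301, 0.954], [0.0, 0.954, -0.301], [-1.0, -0.001, -0.003]]
contact_force: [-0.3, 0.0, -0.5]
gripper_width: 0.0601
[0.57044691 0.12280627 0.11876863]
(np.float64(318.24525820585603), np.float64(251.78359727972364)) (np.float64(318.18162687648004), np.float64(261.3679827342543))
```

View pics/w1.png

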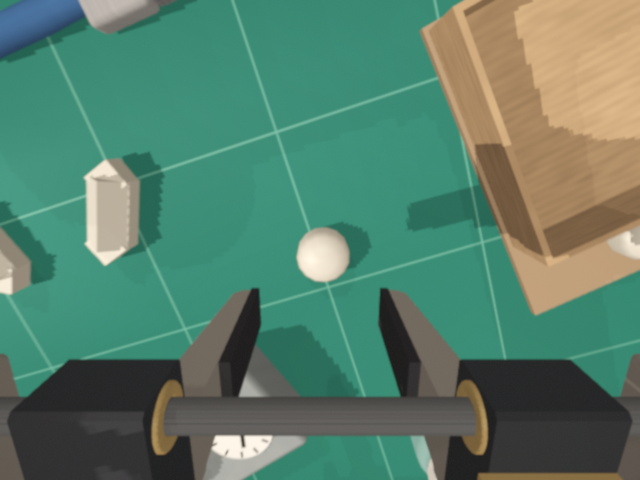

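The wrist view shows the dome at (323,254) against a predicted (318,256), so it is about 3 mm further along +y. The difference is small, so I'll descend.

```bash
python3 -m crank '{"grip":[60,60,60,60,60,30,30,30],"delta_pos":[[2,2,-30],[0,0,-35],[0,0,-22],[0,0,-6],[0,0,0],[0,0,0],[0,0,0],[0,0,0]],"twist":[[0,0,0],[0,0,0],[0,0,0],[0,0,0],[0,0,0],[0,0,0],[0,0,0],[0,0,0]]}' 12; python3 - <<'E'
from h import *
import cv2
c=cam("wrist"); cv2.imwrite("pics/w2.png",c["image"][:,:,::-1])
E
```

```text
time: 2.8
position: [0.5736, 0.1257, 0.0285]
eef_rot: [[0.001, 0.299, 0.954], [0.0, 0.954, -0.299], [-1.0, 0.0, 0.001]]
contact_force: [0.7, 0.5, 3.2]
gripper_width: 0.0371
```

View pics/w2.png

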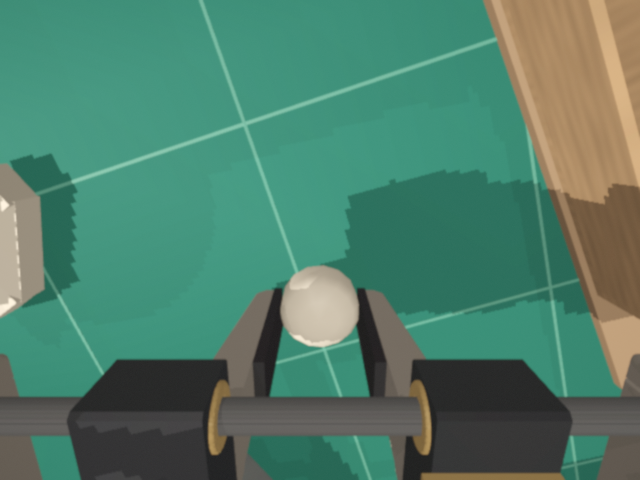

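```bash
python3 -m crank '{"grip":[30,30,30,30,30,30,30,30],"delta_pos":[[0,0,20],[0,0,40],[0,10,40],[-14,45,0],[-14,45,0],[-14,45,0],[-14,45,0],[0,5,0]],"twist":[[0,0,0],[0,0,0],[0,0,0],[0,0,0],[0,0,0],[0,0,0],[0,0,0],[0,0,0]]}' ; python3 - <<'E'
from h import *
import cv2
c=cam("wrist"); cv2.imwrite("pics/w3.png",c["image"][:,:,::-1])
E
```

```text
time: 3.85
position: [0.516, 0.3232, 0.1288]
eef_rot: [[0.001, 0.295, 0.955], [0.001, 0.955, -0.295], [-1.0, 0.001, 0.001]]
contact_force: [0.1, -0.6, -1.0]
gripper_width: 0.0373
```

View pics/w3.png

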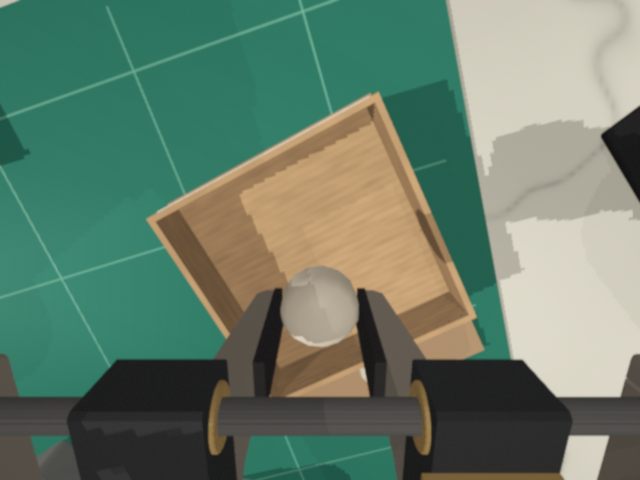

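```bash
python3 -m crank '{"grip":[30,30,30,30,30,30],"delta_pos":[[0,0,-35],[0,0,-30],[0,0,-15],[0,0,-7],[0,0,-2],[0,0,0]],"twist":[[0,0,0],[0,0,0],[0,0,0],[0,0,0],[0,0,0],[0,0,0]]}'
```

```text
time: 4.65
position: [0.5178, 0.3208, 0.0396]
eef_rot: [[0.002, 0.299, 0.954], [0.001, 0.954, -0.299], [-1.0, 0.001, 0.001]]
contact_force: [-0.0, 0.1, 0.8]
gripper_width: 0.037
```

```bash
python3 -m crank '{"grip":[30,30],"delta_pos":[[0,0,-1],[0,0,0]],"twist":[[0,0,0],[0,0,0]]}'; python3 - <<'E'
from h import *
print([np.round(arm.get_state()[k],4) for k in("position","contact_force")])
E
```

```text
time: 4.9
position: [0.5177, 0.3209, 0.0385]
eef_rot: [[0.002, 0.299, 0.954], [0.001, 0.954, -0.299], [-1.0, 0.001, 0.001]]
contact_force: [-0.2, -0.3, 1.8]
gripper_width: 0.0374
[array([0.5177, 0.3209, 0.0385]), array([-0.1999, -0.2689,  1.8033])]
```

Net vertical travel is +10 mm, which matches the box floor height. I'll release gently, retreat and look.

```bash
python3 -m crank '{"grip":[39,42,50,55,55,55,55,55],"delta_pos":[[0,0,0],[0,0,0],[0,0,0],[0,0,0],[0,0,20],[0,0,40],[0,0,50],[0,-20,0]],"twist":[[0,0,0],[0,0,0],[0,0,0],[0,0,0],[0,0,0],[0,0,0],[0,0,0],[0,0,0]]}'; python3 - <<'E'
from h import *
import cv2
c=cam("wrist"); cv2.imwrite("pics/w4.png",c["image"][:,:,::-1])
E
```

```text
time: 5.9
position: [0.5205, 0.3024, 0.1545]
eef_rot: [[0.011, 0.297, 0.955], [0.004, 0.955, -0.298], [-1.0, 0.007, 0.01]]
contact_force: [0.5, 0.5, 0.2]
gripper_width: 0.0554
```

View pics/w4.png

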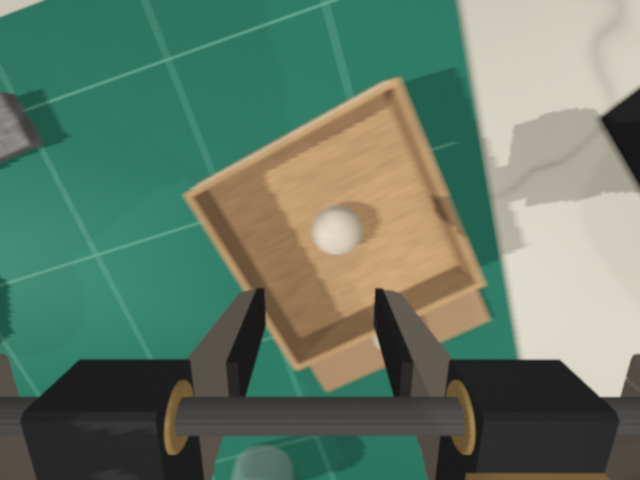

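The dome sits flat in the middle of its box. Next is the left crystal.

```bash
python3 -m crank '{"grip":[55,55,55,55,55,55,55,55],"delta_pos":[[-3,-45,0],[-4,-55,0],[-4,-55,0],[-4,-55,0],[-4,-55,0],[-1,-44,-10],[0,0,-18],[0,0,0]],"twist":[[0,0,-0.04],[0,0,-0.04],[0,0,-0.04],[0,0,-0.04],[0,0,0],[0,0,0],[0,0,0],[0,0,0]]}'
cat >> h.py <<'E'
def wcam(name,pts=()):
    import cv2
    s=arm.get_state(); c=read_camera("wrist"); cv2.imwrite(f"pics/{name}.png",c["image"][:,:,::-1])
    T=np.eye(4);T[:3,:3]=s["eef_rot"];T[:3,3]=s["position"]
    M=np.linalg.inv(T@c["tool_from_camera"]); print(np.round(s["position"],4), "jaw yaw",np.degrees(np.arctan2(s["eef_rot"][1,1],s["eef_rot"][0,1])))
    k=dict(R=M[:3,:3],t=M[:3,3],fx=c["fx"],fy=c["fy"],cx=c["cx"],cy=c["cy"])
    for p in pts: print(p,np.round(proj(k,p),1))
    import pickle; pickle.dump(k,open("k.pkl","wb"))
    return k
E
python3 -c "
from h import *
wcam('w5',[(.4974,-.0085,.012)])"
```

```text
time: 6.95
position: [0.4948, -0.0084, 0.1174]
eef_rot: [[-0.005, 0.449, 0.894], [0.001, 0.894, -0.449], [-1.0, -0.001, -0.005]]
contact_force: [0.9, -0.4, 0.9]
gripper_width: 0.0549
[ 0.4948 -0.0084  0.1174] jaw yaw 63.33846751895523
(0.4974, -0.0085, 0.012) [319.9 259. ]
```

View pics/w5.png

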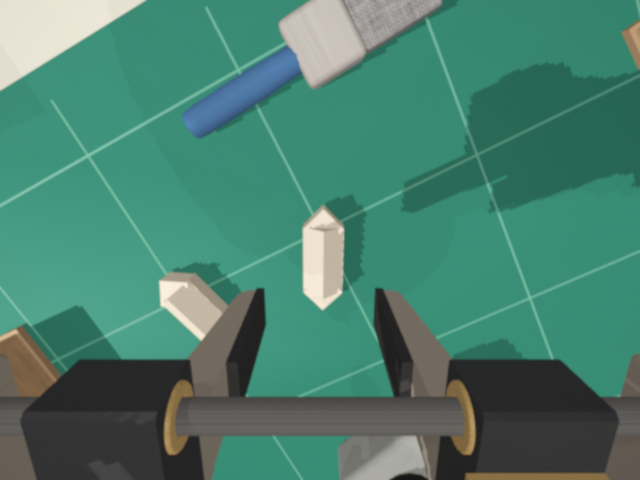

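The crystal is at (323,258), aligned with the jaws. I'll descend and grip.

```bash
python3 -m crank '{"grip":[46,46,46,46,46,20,20,20],"delta_pos":[[1,2,-30],[0,0,-35],[0,0,-22],[0,0,-7],[0,0,0],[0,0,0],[0,0,0],[0,0,0]],"twist":[[0,0,0],[0,0,0],[0,0,0],[0,0,0],[0,0,0],[0,0,0],[0,0,0],[0,0,0]]}' 15; python3 -c "
from h import *
wcam('w6')"
```

```text
time: 8.0
position: [0.4986, -0.0064, 0.0262]
eef_rot: [[0.001, 0.447, 0.894], [-0.0, 0.894, -0.447], [-1.0, 0.0, 0.001]]
contact_force: [-0.4, -0.3, 3.6]
gripper_width: 0.0276
[ 0.4986 -0.0064  0.0262] jaw yaw 63.4295320146953
```

View pics/w6.png

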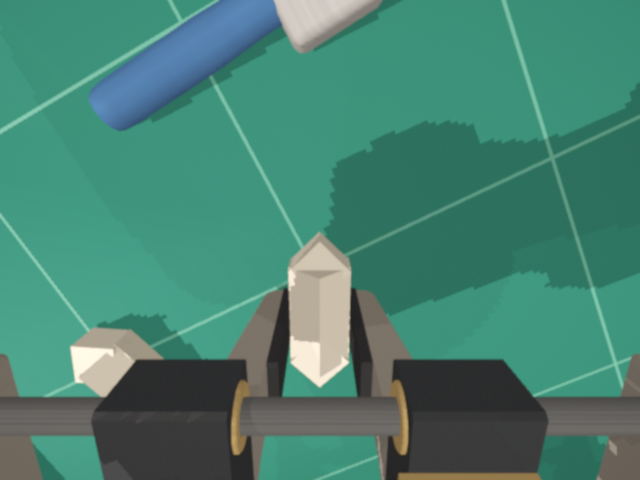

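```bash
python3 -m crank '{"grip":[20,20,20,20,20,20,20,20],"delta_pos":[[0,0,20],[0,0,40],[5,-40,40],[10,-56,0],[10,-56,0],[10,-56,0],[10,-56,0],[6,-50,0]],"twist":[[0,0,0],[0,0,0],[0,0,0.09],[0,0,0.09],[0,0,0.09],[0,0,0.09],[0,0,0.09],[0,0,0]]}' ; python3 -m crank '{"grip":[20,20],"delta_pos":[[2,-36,0],[0,0,0]],"twist":[[0,0,0],[0,0,0]]}'; python3 -c "
from h import *
wcam('w7')"
```

```text
time: 9.05
position: [0.5489, -0.3224, 0.1253]
eef_rot: [[-0.0, 0.014, 1.0], [0.0, 1.0, -0.014], [-1.0, 0.0, -0.0]]
contact_force: [0.9, 0.6, -0.0]
gripper_width: 0.0276
time: 9.3
position: [0.5505, -0.3587, 0.1252]
eef_rot: [[-0.0, 0.017, 1.0], [-0.0, 1.0, -0.017], [-1.0, -0.0, -0.0]]
contact_force: [-0.2, 0.3, -0.0]
gripper_width: 0.0277
[ 0.5505 -0.3587  0.1252] jaw yaw 89.03168967570247
```

View pics/w7.png

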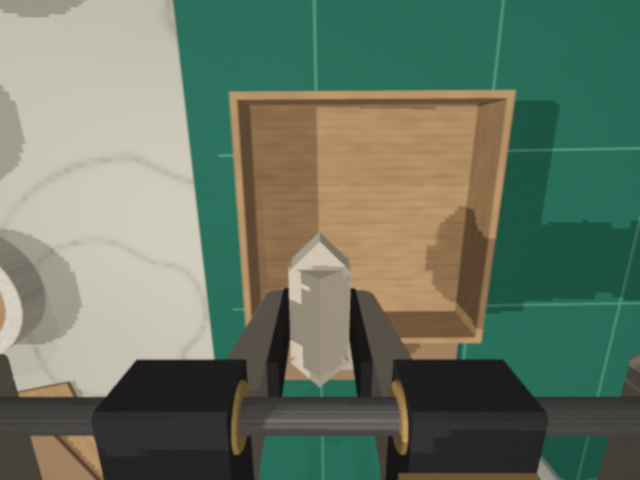

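```bash
python3 -c "
from h import *
import pickle;k=pickle.load(open('k.pkl','rb'))
for p in ((230,93),(515,91),(483,342),(246,330)): print(np.round(ray(k,*p,.05),4))"
```

```text
[ 0.4443 -0.4064  0.05  ]
[ 0.446  -0.2466  0.05  ]
[ 0.6054 -0.2466  0.05  ]
[ 0.5934 -0.4085  0.05  ]
```

The rim corners put the box centre at about (0.524, −0.328), so I'll shift +4 mm in y while lowering.

```bash
python3 -m crank '{"grip":[20,20,20,20,20,20,20,20],"delta_pos":[[-1,4,-35],[0,0,-30],[0,0,-15],[0,0,-6],[0,0,-2],[0,0,-1],[0,0,-1],[0,0,0]],"twist":[[0,0,0],[0,0,0],[0,0,0],[0,0,0],[0,0,0],[0,0,0],[0,0,0],[0,0,0]]}'
```

```text
time: 10.35
position: [0.5504, -0.3528, 0.0363]
eef_rot: [[0.001, 0.014, 1.0], [-0.001, 1.0, -0.014], [-1.0, -0.001, 0.001]]
contact_force: [0.3, 0.1, 0.2]
gripper_width: 0.0278
```

```bash
python3 -m crank '{"grip":[29,32,38,40,40,40,40,40],"delta_pos":[[0,0,0],[0,0,0],[0,0,0],[0,0,0],[0,0,20],[0,0,40],[-20,40,50],[-30,50,0]],"twist":[[0,0,0],[0,0,0],[0,0,0],[0,0,0],[0,0,0],[0,0,0],[0,0,0],[0,0,0]]}'; python3 -c "
from h import *
wcam('w8')"
```

```text
time: 11.35
position: [0.5042, -0.2674, 0.1489]
eef_rot: [[0.009, 0.015, 1.0], [-0.008, 1.0, -0.015], [-1.0, -0.008, 0.01]]
contact_force: [0.2, 1.2, 0.9]
gripper_width: 0.04
[ 0.5042 -0.2674  0.1489] jaw yaw 89.1534591066087
```

View pics/w8.png

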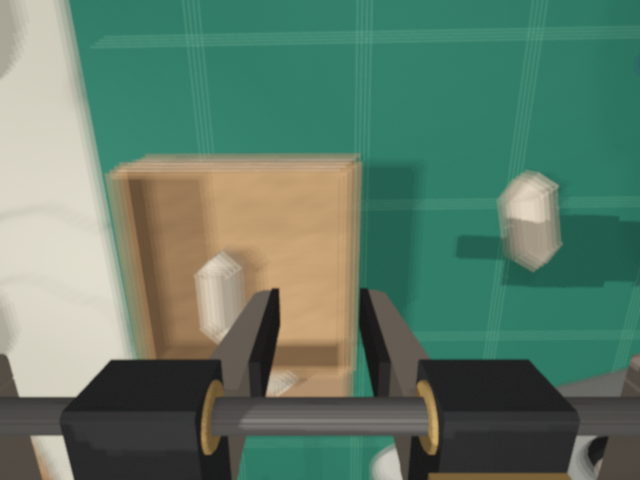

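The first crystal lies flat in the box (the picture is blurred by motion). Next is the second one.

```bash
python3 -m crank '{"grip":[50,50,50,50,50],"delta_pos":[[-2,50,-6],[-2,50,-10],[-1,45,-10],[0,9,0],[0,0,0]],"twist":[[0,0,0.09],[0,0,0.09],[0,0,0.08],[0,0,0],[0,0,0]]}'; python3 -c "
from h import *
wcam('w9',[(.4942,-.1095,.012)])"
```

```text
time: 12.02
position: [0.4971, -0.1115, 0.1173]
eef_rot: [[0.002, -0.244, 0.97], [-0.001, 0.97, 0.244], [-1.0, -0.002, 0.001]]
contact_force: [0.1, -0.5, 0.1]
gripper_width: 0.0501
[ 0.4971 -0.1115  0.1173] jaw yaw 104.11857771699556
(0.4942, -0.1095, 0.012) [322.2 251.5]
```

View pics/w9.png

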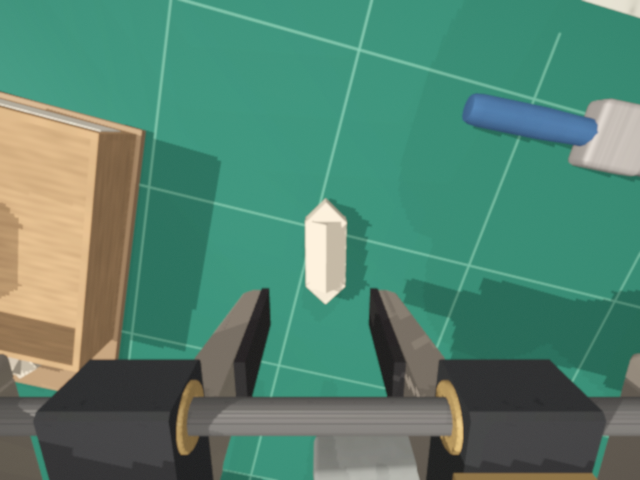

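```bash
python3 -m crank '{"grip":[50,50,50,50,50,20,20,20],"delta_pos":[[-2,4,-30],[0,0,-35],[0,0,-22],[0,0,-7],[0,0,0],[0,0,0],[0,0,0],[0,0,0]],"twist":[[0,0,0],[0,0,0],[0,0,0],[0,0,0],[0,0,0],[0,0,0],[0,0,0],[0,0,0]]}' 15; python3 -c "
from h import *
wcam('w10')"
```

```text
time: 13.08
position: [0.4968, -0.1088, 0.0254]
eef_rot: [[0.004, -0.241, 0.97], [-0.001, 0.97, 0.241], [-1.0, -0.001, 0.004]]
contact_force: [-2.8, 4.7, 15.4]
gripper_width: 0.0279
[ 0.4968 -0.1088  0.0254] jaw yaw 103.96578508632984
```

View pics/w10.png

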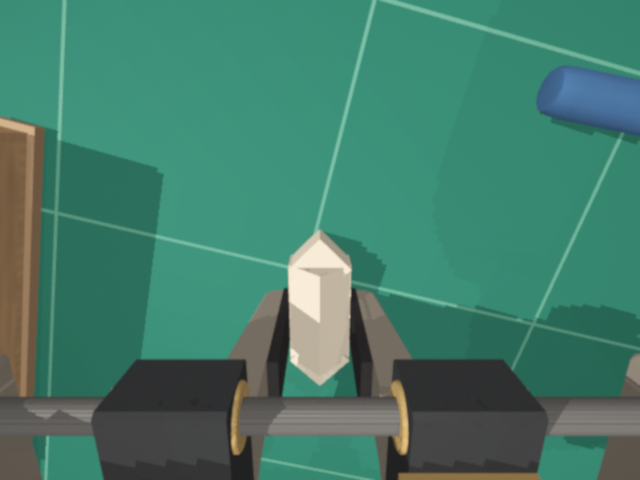

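```bash
python3 -m crank '{"grip":[20,20,20,20,20,20,20,20],"delta_pos":[[0,0,20],[0,0,40],[0,-20,40],[0,-55,0],[0,-55,0],[0,-55,0],[0,-12,0],[0,0,0]],"twist":[[0,0,0],[0,0,0],[0,0,-0.05],[0,0,-0.08],[0,0,-0.08],[0,0,-0.05],[0,0,0],[0,0,0]]}' ; python3 -c "
from h import *
k=wcam('w11',[(.497,-.305,.05)])"
```

```text
time: 14.12
position: [0.4941, -0.3054, 0.1225]
eef_rot: [[0.0, 0.016, 1.0], [-0.0, 1.0, -0.016], [-1.0, -0.0, 0.0]]
contact_force: [-0.3, -0.3, -0.6]
gripper_width: 0.0278
[ 0.4941 -0.3054  0.1225] jaw yaw 89.08369409010231
(0.497, -0.305, 0.05) [318.8 275. ]
```

View pics/w11.png

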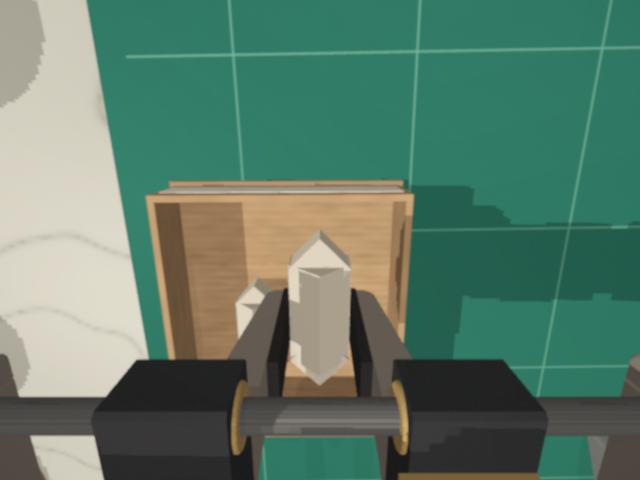

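```bash
python3 -m crank '{"grip":[20,20,20,20,20,20],"delta_pos":[[2,2,-35],[0,0,-30],[0,0,-14],[0,0,-5],[0,0,-2],[0,0,0]],"twist":[[0,0,0],[0,0,0],[0,0,0],[0,0,0],[0,0,0],[0,0,0]]}';  python3 -m crank '{"grip":[20,20],"delta_pos":[[0,0,-1],[0,0,0]],"twist":[[0,0,0],[0,0,0]]}'
```

```text
time: 14.92
position: [0.497, -0.3025, 0.0372]
eef_rot: [[0.001, 0.014, 1.0], [-0.001, 1.0, -0.014], [-1.0, -0.001, 0.001]]
contact_force: [-0.7, -0.2, -0.9]
gripper_width: 0.0275
time: 15.18
position: [0.4965, -0.3022, 0.0355]
eef_rot: [[0.0, 0.014, 1.0], [-0.0, 1.0, -0.014], [-1.0, -0.0, 0.0]]
contact_force: [-0.2, 0.3, -1.4]
gripper_width: 0.0277
```

```bash
python3 -m crank '{"grip":[20,20],"delta_pos":[[0,0,-1],[0,0,0]],"twist":[[0,0,0],[0,0,0]]}';  python3 -m crank '{"grip":[20,20],"delta_pos":[[0,0,-1],[0,0,0]],"twist":[[0,0,0],[0,0,0]]}'
```

```text
time: 15.42
position: [0.4966, -0.3023, 0.0354]
eef_rot: [[0.0, 0.014, 1.0], [-0.0, 1.0, -0.014], [-1.0, -0.0, 0.0]]
contact_force: [-2.9, 2.0, 7.5]
gripper_width: 0.0278
time: 15.68
position: [0.4966, -0.3023, 0.0354]
eef_rot: [[-0.0, 0.014, 1.0], [-0.0, 1.0, -0.014], [-1.0, -0.0, -0.0]]
contact_force: [-5.6, 4.7, 14.2]
gripper_width: 0.0278
```

The force rises, so the crystal is on the floor. I'll relieve the preload and release.

```bash
python3 -m crank '{"grip":[20,29,34,39,39,39,39,39],"delta_pos":[[0,0,1],[0,0,0],[0,0,0],[0,0,0],[0,0,20],[0,0,40],[10,0,50],[20,60,20]],"twist":[[0,0,0],[0,0,0],[0,0,0],[0,0,0],[0,0,0],[0,0,0],[0,0,0],[0,0,0]]}'; python3 -m crank '{"grip":[0,0,0,0,0],"delta_pos":[[20,50,0],[20,50,0],[20,50,0],[20,50,0],[0,0,0]],"twist":[[0,0,0],[0,0,0],[0,0,0],[0,0,0],[0,0,0]]}'; python3 -c "
from h import *
import cv2
k=wcam('w12',[(.6911,-.0315,.06)])
for n in('top','side'):cv2.imwrite(f'pics/{n}1.png',cam(n)['image'][:,:,::-1])"
```

```text
time: 16.68
position: [0.5269, -0.2483, 0.1678]
eef_rot: [[0.006, 0.018, 1.0], [-0.004, 1.0, -0.018], [-1.0, -0.004, 0.006]]
contact_force: [1.1, 0.8, -0.8]
gripper_width: 0.0389
time: 17.3
position: [0.6055, -0.0417, 0.1635]
eef_rot: [[-0.0, 0.009, 1.0], [0.001, 1.0, -0.009], [-1.0, 0.001, -0.0]]
contact_force: [-0.6, -0.4, -0.3]
gripper_width: 0.001
[ 0.6055 -0.0417  0.1635] jaw yaw 89.50146239188547
(0.6911, -0.0315, 0.06) [332.1 359.2]
```

View pics/top1.png

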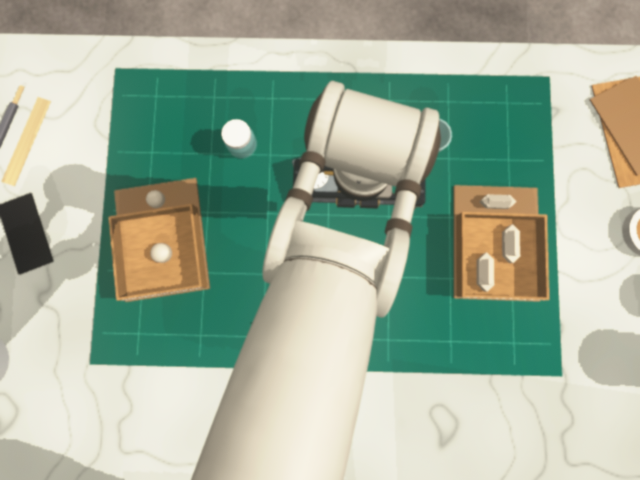

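View pics/side1.png

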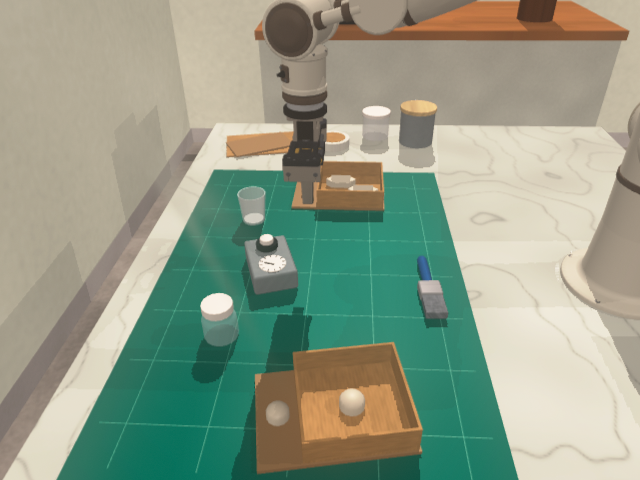

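View pics/w12.png

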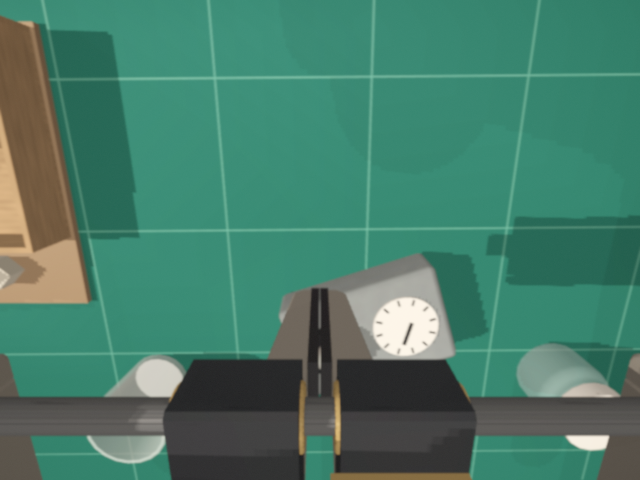

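All three casts lie flat in the right boxes and the bystanders are unmoved. Now I'll refine the button position using both cameras plus the dial at (405,325) in the wrist view.

```bash
python3 -c "
from h import *
import pickle;k=pickle.load(open('k.pkl','rb'))
print('dial wrist',ray(k,405,326,.042))
t=cam('top');s=cam('side')
def tri(a,b):
  A=[];B=[]
  for c,(u,v) in((t,a),(s,b)):
    P=np.c_[c['R'],c['t']]; K=np.array([[c['fx'],0,c['cx']],[0,c['fy'],c['cy']],[0,0,1]]);P=K@P
    A+= [u*P[2]-P[0],v*P[2]-P[1]]
  A=np.array(A); return np.linalg.lstsq(A[:,:3],-A[:,3],rcond=None)[0]
print('button',tri((345.2,163.7),(266.6,238)),'dial',tri((315,174.7),(272.4,263.4)))
"
```

```text
dial wrist [0.67247149 0.02866801 0.042     ]
button [ 0.68792748 -0.03128407  0.06307822] dial [0.67014851 0.02562272 0.04341854]
```

```bash
python3 -m crank '{"grip":[0,0,0,0,0],"delta_pos":[[40,6,0],[42,5,-20],[0,0,-30],[0,0,-16],[0,0,0]],"twist":[[0,0,0],[0,0,0],[0,0,0],[0,0,0],[0,0,0]]}'; python3 -c "
from h import *
import cv2
k=wcam('w13')
s=cam('side')['image'][:,:,::-1];cv2.imwrite('pics/s2.png',cv2.resize(s[170:310,200:340],None,fx=4,fy=4,interpolation=2))"
```

```text
time: 18.18
position: [0.6857, -0.0352, 0.0956]
eef_rot: [[-0.003, 0.015, 1.0], [0.001, 1.0, -0.015], [-1.0, 0.001, -0.003]]
contact_force: [0.1, -0.2, 1.2]
gripper_width: 0.0003
[ 0.6857 -0.0352  0.0956] jaw yaw 89.13783668635845
```

View pics/s2.png

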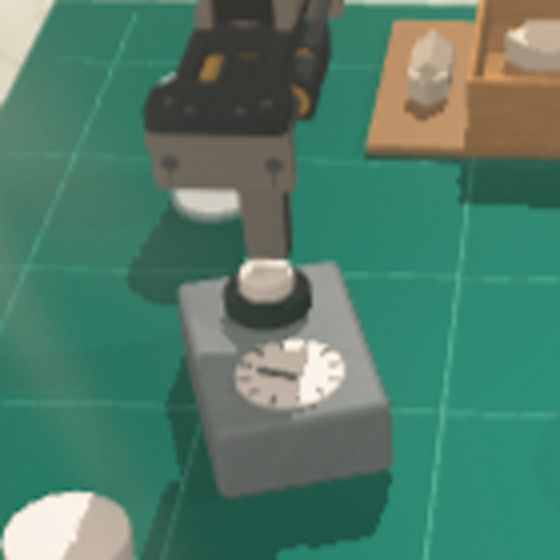

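View pics/w13.png

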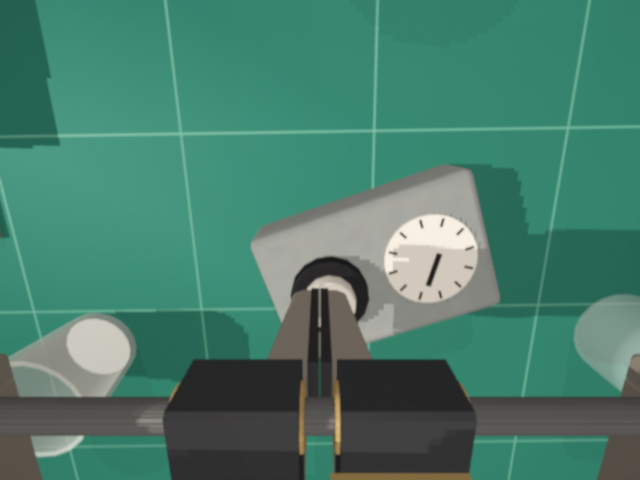

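```bash
python3 -c "
from h import *
import pickle;k=pickle.load(open('k.pkl','rb'))
print(ray(k,330,296,.052),proj(k,(.6857,-.0352,.0956-.022)), ray(k,432,258,.042))"
```

```text
[ 0.69007164 -0.02845842  0.052     ] (np.float64(317.908714524879), np.float64(305.85113531595204)) [0.67166432 0.03081209 0.042     ]
```

```bash
python3 -m crank '{"grip":[0,0,0,0,0],"delta_pos":[[3,5,0],[0,0,-6],[0,0,-3],[0,0,-2],[0,0,0]],"twist":[[0,0,0],[0,0,0],[0,0,0],[0,0,0],[0,0,0]]}'; python3 -m crank '{"grip":[0,0],"delta_pos":[[0,0,-2],[0,0,0]],"twist":[[0,0,0],[0,0,0]]}'
```

```text
time: 18.9
position: [0.6904, -0.0293, 0.0863]
eef_rot: [[0.0, 0.014, 1.0], [0.0, 1.0, -0.014], [-1.0, 0.0, 0.0]]
contact_force: [-0.9, 1.7, 3.1]
gripper_width: 0.0006
time: 19.15
position: [0.6904, -0.0294, 0.0842]
eef_rot: [[0.0, 0.014, 1.0], [0.0, 1.0, -0.014], [-1.0, 0.0, 0.0]]
contact_force: [0.0, 2.5, 4.8]
gripper_width: 0.0002
```

Contact: the spring force is rising. I'll press on in small steps until the hard stop.

```bash
python3 -m crank '{"grip":[0,0],"delta_pos":[[0,0,-2],[0,0,0]],"twist":[[0,0,0],[0,0,0]]}'; python3 -m crank '{"grip":[0,0],"delta_pos":[[0,0,-1.5],[0,0,0]],"twist":[[0,0,0],[0,0,0]]}'
```

```text
time: 19.4
position: [0.6905, -0.0294, 0.0833]
eef_rot: [[0.0, 0.014, 1.0], [0.0, 1.0, -0.014], [-1.0, 0.0, 0.0]]
contact_force: [-3.7, 2.2, 9.1]
gripper_width: 0.0008
time: 19.65
position: [0.6906, -0.0294, 0.0832]
eef_rot: [[0.0, 0.014, 1.0], [-0.0, 1.0, -0.014], [-1.0, -0.0, 0.0]]
contact_force: [-6.3, 2.3, 16.4]
gripper_width: 0.0002
```

The arm stops at z = 0.083 with 16 N. I'll check in pictures that the button is bottomed and that I'm not on the collar.

```bash
python3 -c "
from h import *
import cv2
k=wcam('w14')
s=cam('side')['image'][:,:,::-1];cv2.imwrite('pics/s3.png',cv2.resize(s[210:270,235:305],None,fx=8,fy=8,interpolation=2))
s=cv2.imread('pics/w14.png');cv2.imwrite('pics/w14c.png',cv2.resize(s[200:380,220:460],None,fx=3,fy=3,interpolation=2))"
```

```text
[ 0.6906 -0.0294  0.0832] jaw yaw 89.22612381812255
```

View pics/s3.png

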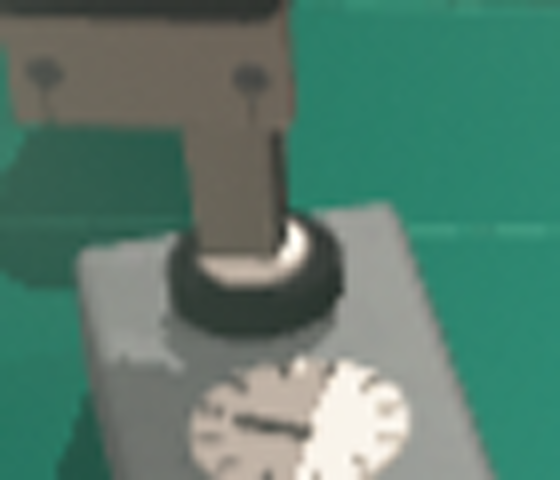

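View pics/w14c.png

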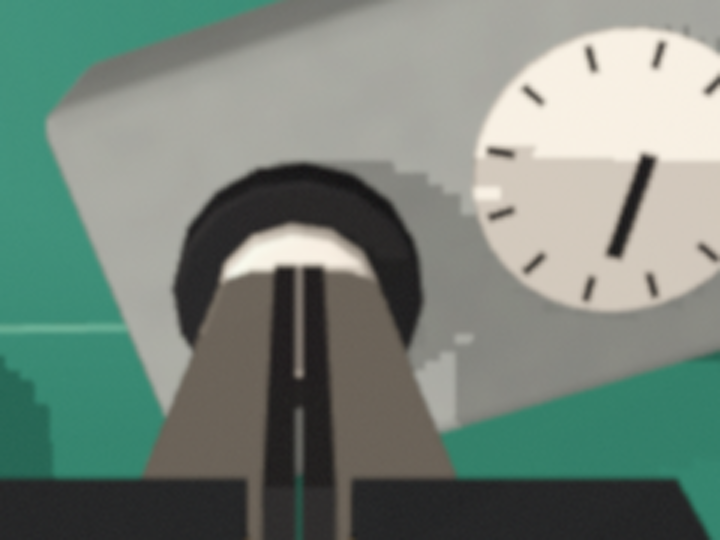

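```bash
python3 -c "
import cv2,numpy as np
a=cv2.imread('pics/side0.png')[210:270,235:285]
from h import *
b=cam('side')['image'][210:270,235:285,::-1]
cv2.imwrite('pics/cmp.png',cv2.resize(np.hstack([a,b]),None,fx=8,fy=8,interpolation=cv2.INTER_CUBIC))"
```

```text
(no output)
```

View pics/cmp.png

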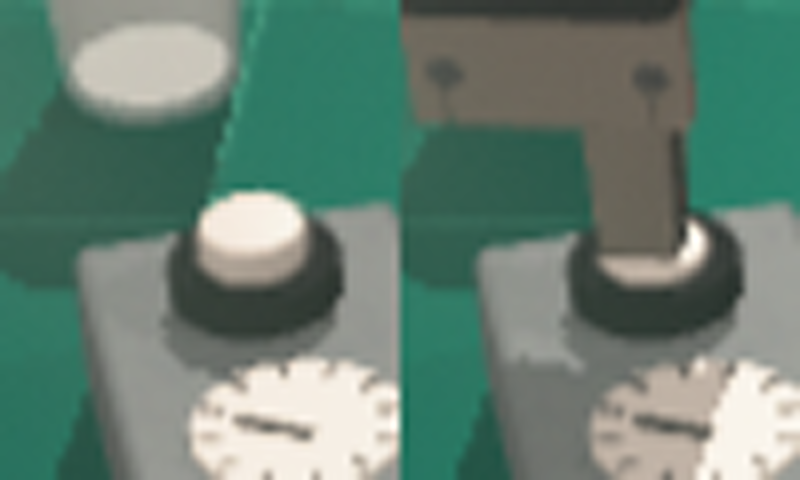

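The side view shows the button down about flush, with its top edge moved about 3 px, or 6–7 mm. I'll release in small steps to measure the spring travel.

```bash
for i in 1 2 3 4; do python3 -m crank '{"grip":[0,0],"delta_pos":[[0,0,1.5],[0,0,0]],"twist":[[0,0,0],[0,0,0]]}' | grep -E "position|force"; done
```

```text
position: [0.6905, -0.0294, 0.0833]
contact_force: [-3.2, 2.8, 9.3]
position: [0.6904, -0.0294, 0.0838]
contact_force: [-0.6, 2.0, 3.9]
position: [0.6904, -0.0294, 0.0851]
contact_force: [0.0, 2.6, 3.3]
position: [0.6903, -0.0297, 0.0865]
contact_force: [1.2, 2.3, 2.5]
```

```bash
for i in 1 2 3 4; do python3 -m crank '{"grip":[0,0],"delta_pos":[[0,0,1.5],[0,0,0]],"twist":[[0,0,0],[0,0,0]]}' | grep -E "position|force"; done; python3 -c "
from h import *
import cv2
b=cam('side')['image'][210:270,235:285,::-1]
cv2.imwrite('pics/rel.png',cv2.resize(b,None,fx=8,fy=8,interpolation=cv2.INTER_CUBIC))"
```

```text
position: [0.6902, -0.0298, 0.088]
contact_force: [0.7, 0.7, 1.8]
position: [0.69, -0.0299, 0.0893]
contact_force: [0.3, 0.0, 1.7]
position: [0.6898, -0.0297, 0.0907]
contact_force: [-0.3, -0.3, -0.2]
position: [0.6902, -0.0296, 0.0926]
contact_force: [-0.6, -0.2, 0.7]
```

View pics/rel.png

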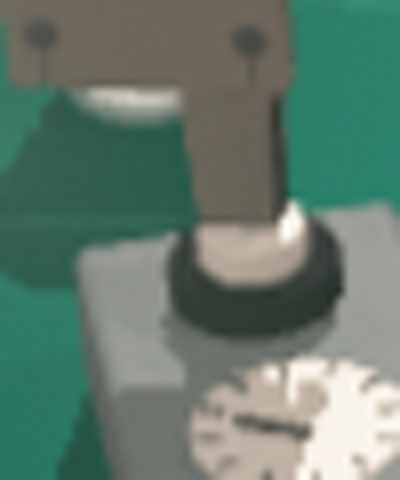

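Force falls smoothly from 4–5 N to 0 between z ≈ 0.0833 and 0.0895. That is the full 6 mm of travel, so the button was fully down and has sprung back. I'll retreat and do a final look.

```bash
python3 -m crank '{"grip":[0,0,0,0,0,0,0,0],"delta_pos":[[0,0,20],[0,0,40],[-30,0,50],[-40,0,30],[-50,0,20],[-50,0,0],[-50,0,0],[0,0,0]],"twist":[[0,0,0],[0,0,0],[0,0,0],[0,0,0],[0,0,0],[0,0,0],[0,0,0],[0,0,0]]}'; python3 -c "
from h import *
import cv2
a=cam('side')['image'][:,:,::-1];cv2.imwrite('pics/side9.png',a)
b=cam('top')['image'][:,:,::-1];cv2.imwrite('pics/top9.png',b)
cv2.imwrite('pics/boxes9.png',np.hstack([cv2.resize(b[170:310,100:220],None,fx=3,fy=3,interpolation=2),cv2.resize(b[170:310,440:560],None,fx=3,fy=3,interpolation=2)]))
"
```

```text
time: 22.85
position: [0.4678, -0.0291, 0.2533]
eef_rot: [[0.001, 0.014, 1.0], [-0.0, 1.0, -0.014], [-1.0, -0.0, 0.001]]
contact_force: [0.2, -0.2, 0.6]
gripper_width: 0.0003
```

View pics/side9.png

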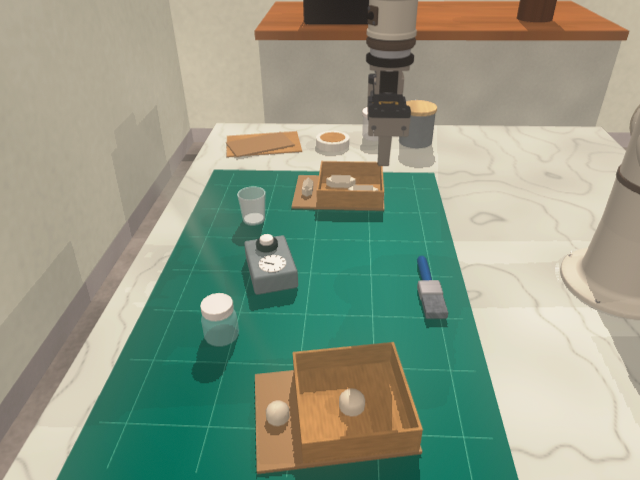

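View pics/boxes9.png

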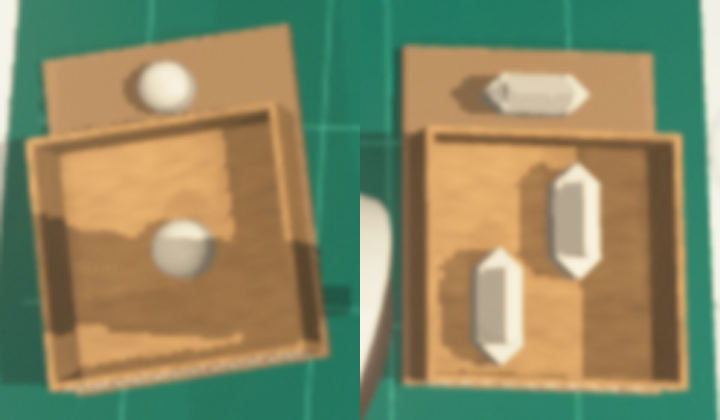

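Everything is in place, the button is up (267,238), and the jar, cup and brush are where they were.

```bash
python3 -c "
from station import arm
print(arm.finish_job())"
```

```text
the job is handed in; nothing more can be done
None
```

I sorted all three casts, then pressed the timer's start button, and handed the job in at about 23 s of robot time.

- **Casts:** The dome is in the dome box and both crystals are in the crystal box. Each was lowered to the floor before release. In the last pictures all three lie flat on their bases, clear of the walls and of each other.
- **Button:** It met a hard stop with up to about 16 N on the tool. On release the force faded over about 6 mm, its full travel. The side view shows it sprung back up.
- **Bystanders:** The jar, cup and brush look unmoved in the side pictures taken at the start and end.

Two readings stood out:
- **Second crystal:** I measured about 15 N upward while gripping it and about 14 N when setting it down. That is well below the limits, and I backed off 1 mm before opening.
- **Button height:** The cameras put the button top at about 63 mm, but contact showed about 67 mm. I relied on the force, not the picture, for the press.

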